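# Cap the button jar and hold it up on the cam lift

## Task

Get the button jar on the stand ready for its seal check: with the cam lever still down, twist the jar's blue winged cap clockwise until it is fully home, its wing parallel to the lever's swing. Then take the red grip of the cam lever and swing it up until the lever stands upright, where the cam has lifted the jar to its highest point under the fork. The lever springs back if let go, so finish with the gripper holding it still there, and leave everything else on the table where it stands.

Things in the scene. Friction and masses are not known exactly. Their poses are not given: they have to be found in the camera images.
- stand: The cam-lift stand, bolted down: grey base plate 170 x 230 mm, 12 mm thick (plate centre 20 mm to its -y side). Origin on the table surface, straight below the axis of the jar. Its z is up; its x and y are the directions used below. An aluminium post stands at y = +75 mm and carries a steel fork, two tines beside the jar neck, top of the fork 158 mm above the table. The stand is turned by up to 0.3 rad either way from facing the robot.
- cap_wing (a point): Centre of the grip wing on top of the jar's blue screw cap, at rest about 190 mm above the table. The wing is an upright bar 14 mm thick, 50 mm long and 24 mm high; this frame turns with the cap, x across the wing (thickness), y along its length, z up. The cap's disc below the wing is 58 mm across, its top 12 mm below this point. The cap turns about the vertical axis through this point and does not move up or down as it turns.
- jar_cap (a joint): Turn of the cap on the jar, rad, growing clockwise seen from above. 0 = loose, wing along the stand's y (across the lever's swing); 1.571 = fully home against its stop, wing along the stand's x (parallel to the plane of the lever's swing). Starts between 0.2 and 0.6. Stiff (0.06 N m), stays where it is left.
- lever_grip (a point): Centre of the red grip at the end of the cam lever: a round bar, 22 mm diameter and 36 mm long, its length along the stand's y. It is carried at its middle by a steel arm 10 mm wide (along y). Both flat ends of the grip are free. At the start about 74 mm above the table on the robot's side; with the lever upright 190 mm above the table. This frame turns with the lever, its y stays along the stand's y.
- lever_pivot (a point): Point on the lever's pivot axis in the plane of its swing, 50 mm above the table, 130 mm to the -y side of the jar axis. The axis runs along the stand's y. The grip moves on a circle of 140 mm radius about this point, in the stand's x-z plane. Does not move.
- cam_lever (a joint): Angle of the lever, rad. 0 = resting stop, arm pointing to the stand's -x and 0.171 rad above level; grows as the grip swings up and over towards +x; 1.40 = upright, the highest point of the cam; 1.85 = end stop, past the highest point. Starts at 0. A spring drives it back to 0 whenever it is let go: about 1 N at the grip at 0 and 3.5 N when upright.
- jar_lift (a joint): Lift of the jar with its pedestal and cap, m: 0 at rest, largest 0.0116 with the lever upright (1.40), driven by the cam only; less again beyond.
- teacup: Bystander, not to be disturbed: white ceramic cup, 76 mm across, 55 mm high. Origin at the centre of its underside, z up.
- tin: Bystander, not to be disturbed: green tin can, 60 mm across, 75 mm high. Origin at the centre of its underside, z up.
- tankard: Bystander, not to be disturbed: steel mug with a handle, 76 mm across, 115 mm high. Origin at the centre of its underside, z up.
- copper_bowl: Bystander, not to be disturbed: copper bowl, 140 mm across, 65 mm high. Origin at the centre of its underside, z up.
- candlestick: Bystander, not to be disturbed: brass candlestick, foot 84 mm across, 105 mm high. Origin at the centre of its underside, z up.
- spare_jar: Bystander, not to be disturbed: amber jar with a white lid, 72 mm across, 100 mm high. Origin at the centre of its underside, z up.

How it is judged:
By the outcome, as a careful person would: the job done as asked, in the order asked, and still so for the second after the job is handed in, while the arm keeps its last pose, push and grip.
It also fails if it takes over 51 s, if anything falls off the work surface, if the arm or the gripper's body presses on something with over 40 N, if the wrist force passes 120 N, or if a joint passes its speed limit or range.

## Robot

A 6-joint arm with a two-finger parallel gripper is mounted at the origin on the work surface. World frame = base frame: x ahead of the robot, y to its left, z up, the work surface at z = 0. Lengths are in m, angles in rad, forces in N, time in s.
With the tool pointing down it reaches from about 0.325 to 0.775 m from the base axis. Payload 9.3 kg.
Tool frame: the origin (TCP) lies between the finger pads; the fingertips stand 22 mm ahead of it and the grasp point (between the pads) lies 3 mm ahead of it; z points along the fingers, y is the direction in which the jaws open and shut (so a half turn about z gives the same grasp; the last joint's range is limited). The gripper opens to 85 mm and grips with 20 to 120 N. Pads are 22 mm wide; open, the fingers measure 114 mm over their backs; the gripper's body (76 mm by 85 mm) begins 54 mm behind the grasp point. The pads swing forward as they close: fully open they stand 13 mm farther back than shut.
Start: joints at [1.084, 0.259, 0.021, 1.334, 0, 1.418], TCP at [0.18, 0.52, 0.253] pointing down, gripper open.
Joint ranges: [-3.04, 3.04], [-0.91, 1.82], [-1.04, 1.36], [-1.92, 1.95], [-1.52, 1.45], [-3.14, 3.14]. Speed limits (rad/s): [2.22, 2.22, 2.79, 3.14, 3.14, 3.14].

## Interface

Orientations are given as [roll, pitch, yaw] about the fixed x, y, z axes, in that order (R = Rz(yaw) Ry(pitch) Rx(roll)).
In Python, from bench import * gives the robot as it stands.
- The arm moves only by the shell command python3 -m creep 'ROWS' [FORCE]. ROWS is JSON, a list of rows, each a list of 5 numbers: the shift along the world's x, y, z scaled (see below), then the turn about the world's z scaled (see below), then the finger opening in mm, from 0 to 85.4. A call has 1 to 8 rows; each row shifts and turns the pose as measured when the row begins; what a row does not reach is not made up. The controller multiplies each number of a shift by 0.05 m and each number of a turn by 6 degrees. A row lasts 1/8 s, in which the tool goes at most 62.5 mm and 10.7 degrees, less where a joint would pass 70% of its speed; a pose out of reach is approached as far as the arm can. A call with a number of a shift or a turn outside -1 to 1 is refused whole. A call with a gripper value outside its range is refused whole. The fingers move at their own pace and stop on an object; FORCE is the grip in N (left out, the last holds). Time passes only in rows, so rows that do not move let the fingers close. It gives the time, the measured TCP pose, the force and the opening at its end, in the units of the state.
- state(): the state, without advancing time (a new reading comes with each control period).
- snapshot(name): name is "scene" or "top"; returns the picture (400x640x3 uint8, red, green, blue); there is no depth.
- camera_model(name): a dict with "fx", "fy", "cx", "cy" (pixels), "k1" (the pictures are not rectified: a ray, as slopes to the right and down, at radius r is drawn at 1 + k1 r^2 times it, then the intrinsics apply), "extrinsics" (4x4, takes a point from camera to world coordinates). Camera axes: x right, y down, z forward; pixel columns grow to the right and rows downward; lengths in m; the calibration is good to about 2 mm. A picture is of the moment at which its call begins. camera_model takes no time and is no camera call.
- sign_off(): hands the job in, once; it reports no verdict.
The state is a dict: "clock": time; "joint_positions": joint angles; "joint_vel": joint speeds; "tau": joint torques, N m; "tool_pos": TCP position; "orientation": TCP orientation; "wrist_force": force on the tool from outside, world axes, zero at the start; "moment": the same for the moment, N m; "gripper_width": opening from 0.0 (shut) to 1.0 (fully open).
Only numpy, scipy, OpenCV 4.12 (cv2) and the standard library are available. Lean on these libraries where they do the work, as an engineer would, in place of code of your own. Each camera call takes 0.05 s, during which the arm holds its last target.

## Working session

There is one attempt and no reset: what is moved stays moved. The work goes in short steps, Python scripts to look and compute and a shell command to move; the robot and the scene stay as the last step left them, time stands still between calls to the robot, and variables do not carry over. Pictures are saved under pics/ and viewed, and the job is handed in when it is done.

```bash
ls; mkdir -p pics; python3 - <<'E'
from bench import *
import cv2
for n in ("scene","top"):
    im=snapshot(n); cv2.imwrite(f"pics/{n}0.png",im[:,:,::-1]); print({k:(v if k!='extrinsics' else [list(map(lambda a:round(float(a),4),r)) for r in v]) for k,v in camera_model(n).items()})
print(state())
E
```

```text
pics
{'fx': 372.8540769411666, 'fy': 372.8540769411666, 'cx': 316.19765754956984, 'cy': 196.0003590632135, 'k1': 0.012774231281567142, 'extrinsics': [[0.7505, 0.572, -0.331, 0.9459], [0.6609, -0.6499, 0.3753, -0.4554], [-0.0004, -0.5004, -0.8658, 1.1762], [0.0, 0.0, 0.0, 1.0]]}
{'fx': 441.0762181024468, 'fy': 441.0762181024468, 'cx': 321.33253287589133, 'cy': 193.12805970766024, 'k1': -0.0716187804923898, 'extrinsics': [[0.008, -0.9904, 0.1378, 0.3434], [-0.9999, -0.0097, -0.0119, 0.0054], [0.0131, -0.1377, -0.9904, 1.6499], [0.0, 0.0, 0.0, 1.0]]}
{'clock': 0.1, 'joint_positions': array([ 1.08437773e+00,  2.59128826e-01,  2.08543846e-02,  1.33370950e+00,
       -1.15927619e-05,  1.41822858e+00]), 'joint_vel': array([-0.00088768, -0.00043056,  0.00311334, -0.00015649,  0.00334112,
        0.00066384]), 'tau': array([ 5.79573680e-03, -5.56692266e+01,  3.45074379e+01,  1.15510353e-02,
       -1.12906282e-04,  2.26152929e-05]), 'tool_pos': array([0.18011133, 0.51943706, 0.25273704]), 'orientation': array([-3.14041708e+00, -1.69030830e-04,  2.80774172e+00]), 'wrist_force': array([-0.7156549 , -1.12174418, -0.01516625]), 'moment': array([0.02379546, 0.01428171, 0.03761499]), 'gripper_width': 1.0035253301558746}
```

View pics/scene0.png

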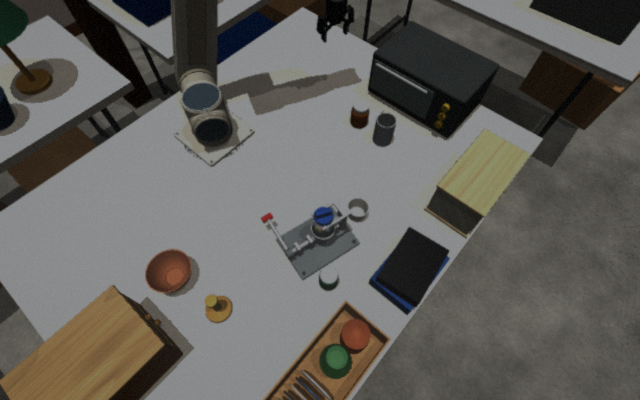

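View pics/top0.png

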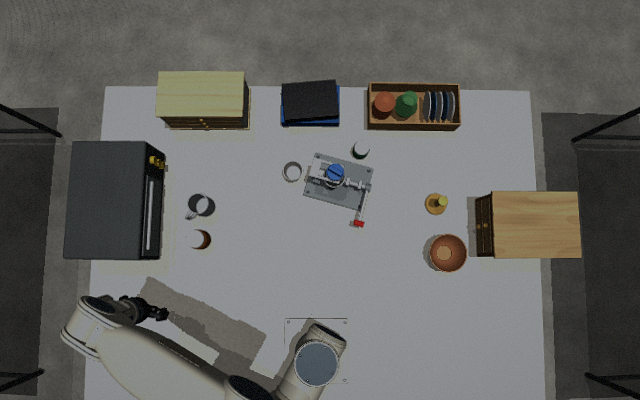

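The scene view shows the stand at about (320,240) and the top view at about (338,182). The blue cap is at top (336,174) and the red grip at top (358,224). The teacup stands on the post side at (292,171) and the tin at (361,149). I'll zoom in and measure.

```bash
cat > h.py <<'E'
from bench import *
import numpy as np, cv2
def ray(n,u,v):
    c=camera_model(n); xd=(u-c['cx'])/c['fx']; yd=(v-c['cy'])/c['fy']; x,y=xd,yd
    for _ in range(30):
        s=1+c['k1']*(x*x+y*y); x,y=xd/s,yd/s
    E=np.array(c['extrinsics']); return E[:3,3],E[:3,:3]@np.array([x,y,1.])
def at(n,u,v,z):
    o,d=ray(n,u,v); return (o+d*(z-o[2])/d[2])
def proj(n,p):
    c=camera_model(n);E=np.array(c['extrinsics']); q=E[:3,:3].T@(np.asarray(p)-E[:3,3]); x,y=q[:2]/q[2]; s=1+c['k1']*(x*x+y*y)
    return np.array([c['fx']*x*s+c['cx'],c['fy']*y*s+c['cy']])
def tri(a,b):
    (o1,d1),(o2,d2)=ray(*a),ray(*b); A=np.stack([d1,-d2],1); t=np.linalg.lstsq(A,o2-o1,rcond=None)[0]
    p,q=o1+d1*t[0],o2+d2*t[1]; return (p+q)/2,np.linalg.norm(p-q)
def blob(im,col):
    h=cv2.cvtColor(im,cv2.COLOR_RGB2HSV); H,S,V=cv2.split(h)
    m=((H>105)&(H<130)&(S>120)&(V>50)) if col=='b' else (((H<8)|(H>172))&(S>150)&(V>60))
    return m
E
python3 - <<'E'
from h import *
W={'scene':(255,195,110,90),'top':(295,140,90,100)}
for n in W:
    im=cv2.imread(f"pics/{n}0.png")[:,:,::-1].copy(); x,y,w,h=W[n]
    cv2.imwrite(f"pics/{n}0z.png",cv2.resize(im[y:y+h,x:x+w],None,fx=6 if n=='top' else 6,fy=6,interpolation=cv2.INTER_CUBIC)[:,:,::-1])
    for c in 'br':
        m=blob(im,c); k=np.zeros_like(m); k[y:y+h,x:x+w]=m[y:y+h,x:x+w]; v,u=np.nonzero(k); print(n,c,len(u),u.mean(),v.mean(),u.min(),u.max(),v.min(),v.max())
E
```

```text
scene b 234 323.20512820512823 215.62820512820514 314 332 207 224
scene r 43 266.6744186046512 217.2093023255814 262 271 214 221
top b 216 334.9074074074074 171.65740740740742 327 343 164 180
top r 48 358.3333333333333 222.83333333333334 354 363 220 226
```

```bash
echo
```

```text
(no output)
```

View pics/top0z.png

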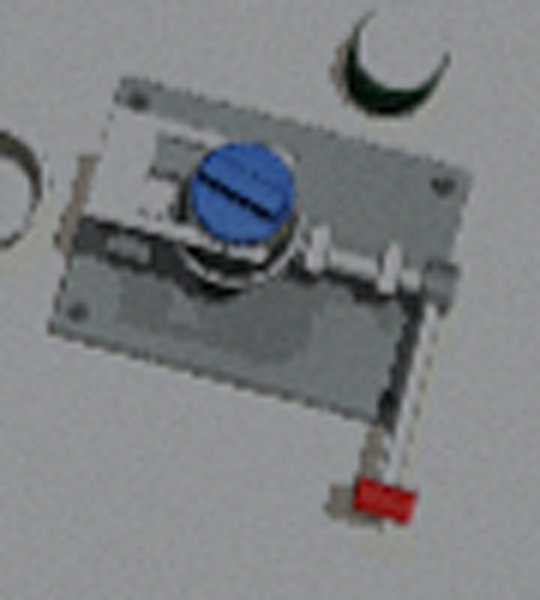

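View pics/scene0z.png

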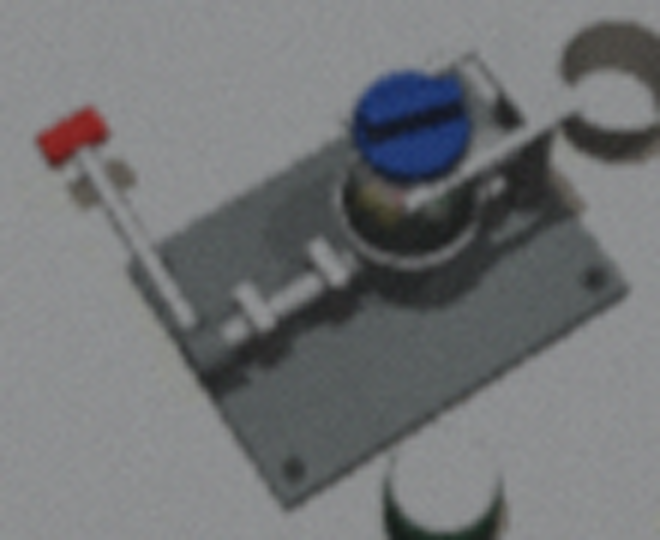

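```bash
python3 - <<'E'
from h import *
T=lambda x,y:("top",295+x/6-.4,140+y/6-.4); S=lambda x,y:("scene",255+x/6-.4,195+y/6-.4)
pl=[at(*T(*p),.012) for p in [(125,78),(468,172),(385,422),(52,328)]]
print(np.round(pl,4)); 
for i in range(4): d=pl[(i+1)%4]-pl[i]; print(np.hypot(*d[:2]),np.degrees(np.arctan2(d[1],d[0])))
ps=[at(*S(*p),.012) for p in [(475,55),(630,290),(288,508),(132,268)]]
print(np.round(ps,4))
for i in range(4): d=ps[(i+1)%4]-ps[i]; print(np.hypot(*d[:2]),np.degrees(np.arctan2(d[1],d[0])))
print("cap",tri(T(242,192),S(412,127)),"grip",tri(("top",358.3,222.8),("scene",266.7,217.2)))
print('cap at.178',at(*T(242,192),.18),at(*S(412,127),.18))
print('grip .074',at("top",358.3,222.8,.074),at("scene",266.7,217.2,.074))
for F,pts in((T,[(197,177),(280,217)]),(S,[(360,131),(465,112)])):
    a,b=[at(*F(*p),.185) for p in pts]; d=b-a; print("wing",a,b,np.hypot(*d[:2]),np.degrees(np.arctan2(d[1],d[0])))
E
```

```text
[[ 0.7266  0.0094  0.012 ]
 [ 0.6683 -0.2078  0.012 ]
 [ 0.5093 -0.1546  0.012 ]
 [ 0.5663  0.0534  0.012 ]]
0.2248493751329391 -105.00875659263164
0.16768345073726756 161.5182192258975
0.2156995432609655 74.66409139002064
0.16614691428092485 -15.355222575704117
[[ 0.5689  0.0666  0.012 ]
 [ 0.7307  0.0089  0.012 ]
 [ 0.6711 -0.2098  0.012 ]
 [ 0.5119 -0.1659  0.012 ]]
0.17175229869637093 -19.63709227878477
0.2267102904435543 -105.22743285435146
0.16512722207757316 164.5583074454968
0.23937652194955247 76.23705039135304
cap (array([ 0.62357843, -0.05800083,  0.17245933]), np.float64(0.0002641866717131537)) grip (array([ 0.45635854, -0.1468118 ,  0.07622744]), np.float64(0.0006421635541735778))
cap at.178 [ 0.62206077 -0.05777583  0.18      ] [ 0.62608136 -0.06088275  0.18      ]
grip .074 [ 0.45670688 -0.1467665   0.074     ] [ 0.45517269 -0.1464435   0.074     ]
wing [ 0.62943718 -0.03216461  0.185     ] [ 0.60704414 -0.07899744  0.185     ] 0.05191110145847052 -115.55471846181895
wing [ 0.60977997 -0.08158849  0.185     ] [ 0.6420351  -0.03906966  0.185     ] 0.05336893805221682 52.81574731363939
```

```bash
python3 - <<'E'
from h import *
C=np.array([.623,-.057])
for n in("top","scene"):
    im=cv2.imread(f"pics/{n}0.png")[:,:,::-1].copy()
    c=proj(n,[*C,.185]); x0,y0=np.round(c).astype(int)
    r=14; crop=im[y0-r:y0+r+1,x0-r:x0+r+1].astype(float)
    g=crop[:,:,2]
    print(n,c); print(g[4:-4,4:-4].astype(int))
    yy,xx=np.mgrid[-r:r+1,-r:r+1]; R=8 if n=='top' else 8
    m=(np.hypot(xx,yy)<=7)&(g<75)
    w=(90-g)*m; w/=w.sum(); mx,my=(w*xx).sum(),(w*yy).sum()
    cov=np.array([[ (w*(xx-mx)**2).sum(),(w*(xx-mx)*(yy-my)).sum()],[0,(w*(yy-my)**2).sum()]]);cov[1,0]=cov[0,1]
    e,v=np.linalg.eigh(cov); d=v[:,1]
    for z in(.178,.19,.2):
        a=at(n,x0+mx-6*d[0],y0+my-6*d[1],z);b=at(n,x0+mx+6*d[0],y0+my+6*d[1],z); q=b-a; print(m.sum(),e,np.degrees(np.arctan2(q[1],q[0]))%180,(a+b)[:2]/2)
E
```

```text
top [334.76941847 171.04905932]
[[147 144 121 117 127 122 111 104 113 112 109 109 114 111 113 115 110 114
  114 108 107]
 [135 147 155 150 152 142 131 114 115 115 111 110 113 114 114 115 109 112
  110 107 109]
 [108 113 129 126 145 153 152 141 129 136 131 123 118 102 100 112 109 108
  110 109 111]
 [108  96  87  82 114 129 144 128 115 142 145 141 136 110 111 124 122 111
  102 110 110]
 [117 111 114 111  92 102 139 138 145 145 140 143 141 146 140 138 138 130
  112 102 111]
 [113 114 117 111  86 146 137 130 135 137 147 146 144 143 144 144 133 143
  143  90 113]
 [112 112 101 104 129 148 146 142 126 127 134 145 149 148 141 143 144 133
  131 114 113]
 [114 101  86  72 131 151 148 147 141 139 127 141 130 145 145 145 144 140
  112 112 110]
 [ 95  78 112  45  62 124 133 147 146 143 146 137 111 138 139 147 146 141
  106 114 110]
 [ 56  73 132  99  72  26  71 124 146 148 147 143 143 133 127 139 135 143
  117 117 113]
 [ 50  69 134 148 132  75  58  42 110 126 148 147 148 147 143 128 121 132
  138 108 112]
 [ 32  80 124 148 147 131 119  72  25  56 123 133 151 149 142 144 140 119
  131 103 112]

[... 2438 characters left out ...]
117 112 115 112 110
   95  75  93]
 [ 89  84  77  91 112 115 114 115 113 116 115 116 118 116 116 114 111  97
   76  71 105]
 [ 89  83  64  75 105 108 114 113 117 114 113 114 114 117 112 111  94  72
   61  89 121]
 [ 77  68  66  68  76  83  99 112 117 113 110 112 110 108 100  91  70  57
   81 120 137]
 [ 64  71  72  70  52  52  67  81  85  94  95  93  89  85  65  59  57  67
   98 130 128]
 [ 55  64  73  70  68  62  53  48  54  54  62  68  55  49  52  60  75 104
  110 104  89]]
38 [ 0.5301083  15.62284805] 59.39541989717404 [ 0.62388494 -0.05805523]
38 [ 0.5301083  15.62284805] 59.395419897174165 [ 0.62775636 -0.06283218]
38 [ 0.5301083  15.62284805] 59.39541989717394 [ 0.63098255 -0.06681298]
```

The stand's yaw is about -15.2° and the jar axis is near (0.623, -0.057). The wing is at 59.4°, so the cap sits at about 0.27 rad. I'll approach at tool yaw ≈ 239.4°. After the twist the yaw will be ≈ 165°, which also suits the lever.

```bash
python3 -m creep '[[0.7,-0.9,0.3,1,85],[0.74,-0.96,0.1,1,85],[0.74,-0.96,0,1,85],[0.74,-0.96,0,1,85],[0.74,-0.96,0,1,85],[0.74,-0.96,0,1,85],[0.74,-0.96,0,1,85],[0.74,-0.96,0,1,85]]' 40
```

```text
clock: 1.1
tool_pos: [0.4779, 0.1284, 0.2708]
orientation: [-3.138, -0.001, -2.603]
wrist_force: [1.4, 1.2, -0.2]
gripper_width: 0.996
```

```bash
python3 -m creep '[[0.7,-0.92,0,1,60],[0.7,-0.92,0,1,60],[0.7,-0.92,0,1,60],[0.6,-0.7,0,1,60],[0.2,-0.25,0,0.75,60],[0,0,0,0,60]]' && python3 -c "
from h import *
s=state();print(s['tool_pos'],np.degrees(s['orientation']),s['gripper_width'])
for n in('top','scene'): cv2.imwrite(f'pics/{n}1.png',cv2.resize(snapshot(n)[100:300,220:420],None,fx=3,fy=3)[:,:,::-1])"
```

```text
clock: 1.85
tool_pos: [0.6279, -0.0687, 0.2669]
orientation: [3.14, -0.003, -2.094]
wrist_force: [-0.3, 0.5, -0.2]
gripper_width: 0.704
[ 0.62790157 -0.0686524   0.26685293] [ 1.79913174e+02 -1.77181255e-01 -1.20000429e+02] 0.7035585604647219
```

View pics/scene1.png

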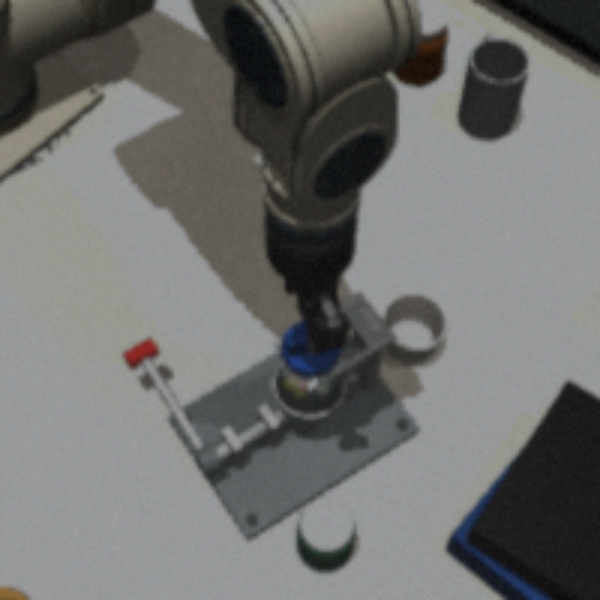

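The scene view shows the gripper above the blue cap at (310,345). Next I correct x and y, then descend.

```bash
python3 -m creep '[[-0.1,0.23,0,-0.1,55],[0,0,-0.4,0,50],[0,0,-0.4,0,50],[0,0,-0.3,0,45],[0,0,0,0,45]]'
```

```text
clock: 2.58
tool_pos: [0.6187, -0.0482, 0.2138]
orientation: [-3.14, -0.001, -2.105]
wrist_force: [0.4, 0.4, 0.7]
gripper_width: 0.527
```

```bash
python3 -m creep '[[0.08,-0.17,-0.1,0.1,45],[0,0,-0.04,0,45],[0,0,0,0,45]]'
```

```text
clock: 2.95
tool_pos: [0.6235, -0.0571, 0.2081]
orientation: [-3.138, -0.0, -2.094]
wrist_force: [0.6, -0.3, -0.3]
gripper_width: 0.526
```

```bash
python3 -m creep '[[0,0,0,0,30],[0,0,0,0,20],[0,0,0,0,5],[0,0,0,0,5],[0,0,0,0,5],[0,0,0,0,5]]' 40; python3 -c "
from h import *
s=state();print(s['moment'])
for n in('top','scene'): cv2.imwrite(f'pics/{n}2.png',cv2.resize(snapshot(n)[140:260,260:380],None,fx=5,fy=5)[:,:,::-1])"
```

```text
clock: 3.7
tool_pos: [0.625, -0.0581, 0.2089]
orientation: [-3.134, 0.0, -2.095]
wrist_force: [0.6, -0.5, -0.1]
gripper_width: 0.151
[-0.02182025 -0.02412951 -0.05395477]
```

View pics/scene2.png

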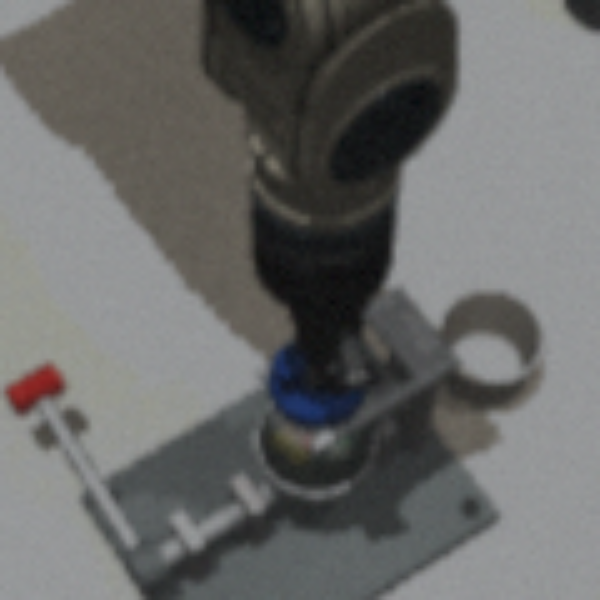

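The wing is gripped: opening ≈ 13 mm, and the scene view shows the fingers on the cap at (320,370). I'll twist clockwise, checking as it goes.

```bash
python3 -m creep '[[0,0,0,-0.8,5],[0,0,0,-0.8,5],[0,0,0,-0.8,5],[0,0,0,-0.8,5],[0,0,0,-0.8,5],[0,0,0,-0.8,5]]' 50; python3 -c "
from h import *
s=state();print(s['moment'])"
```

```text
clock: 4.55
tool_pos: [0.6254, -0.0582, 0.2089]
orientation: [-3.133, 0.001, -2.613]
wrist_force: [2.1, -2.0, -1.9]
gripper_width: 0.149
[ 0.01250712 -0.19513856  0.08758866]
```

```bash
python3 -m creep '[[0,0,0,-0.8,5],[0,0,0,-0.8,5],[0,0,0,-0.8,5],[0,0,0,-0.8,5],[0,0,0,-0.8,5],[0,0,0,-0.8,5],[0,0,0,-0.8,5],[0,0,0,-0.8,5]]'; python3 -c "
from h import *
s=state();print(s['moment'],np.degrees(s['orientation']))"
```

```text
clock: 5.55
tool_pos: [0.6259, -0.0588, 0.2089]
orientation: [-3.132, 0.002, 2.978]
wrist_force: [0.9, -1.6, -1.2]
gripper_width: 0.148
[-0.00912357 -0.3143083   0.06966259] [-1.79472901e+02  9.74050969e-02  1.70615974e+02]
```

```bash
m(){ python3 -c "
from h import *
s=state();print(s['moment'],np.degrees(s['orientation'])[2])"; }; python3 -m creep '[[0,0,0,-0.6,5],[0,0,0,-0.4,5]]' | grep force; m;  python3 -m creep '[[0,0,0,-0.4,5],[0,0,0,0,5]]'|grep force; m; python3 -m creep '[[0,0,0,-0.4,5]]'|grep force; m
```

```text
wrist_force: [1.6, -1.1, -1.1]
[ 0.06770101 -0.27457734  0.19872996] 164.3755455061057
wrist_force: [1.2, -1.8, -0.7]
[-0.10617962 -0.33137254  0.93772503] 162.02188547790226
wrist_force: [1.9, -2.0, 0.2]
[-0.27880304 -0.34280178  1.52491114] 159.72057525505568
```

The stop is at about 164.4° yaw, where the moment rises from 0.07 to 1.5 N m. I'll release here without turning back, lift clear and look.

```bash
python3 -m creep '[[0,0,0,0,25],[0,0,0,0,35],[0,0,0,0,45],[0,0,0.3,0,45],[0,0,0.5,0,45],[0,0,0.6,0,45]]' ; python3 -m creep '[[-0.8,-0.5,0.3,0,50],[-0.8,-0.5,0,0.4,50],[-0.8,-0.4,0,0.4,50],[-0.8,-0.3,0,0,50],[-0.5,0,0,0,50],[0,0,0,0,50]]'; python3 - <<'E'
from h import *
for n in('top','scene'):
    im=snapshot(n); cv2.imwrite(f'pics/{n}3.png',im[:,:,::-1]); 
    cv2.imwrite(f'pics/{n}3z.png',cv2.resize(im[140:260,260:380],None,fx=5,fy=5,interpolation=cv2.INTER_CUBIC)[:,:,::-1])
E
```

```text
clock: 6.92
tool_pos: [0.6248, -0.0584, 0.281]
orientation: [-3.132, -0.001, 2.79]
wrist_force: [0.5, -1.0, 0.2]
gripper_width: 0.526
clock: 7.68
tool_pos: [0.4359, -0.1455, 0.3056]
orientation: [-3.13, 0.011, 2.879]
wrist_force: [0.1, 0.9, 0.9]
gripper_width: 0.586
```

View pics/scene3z.png

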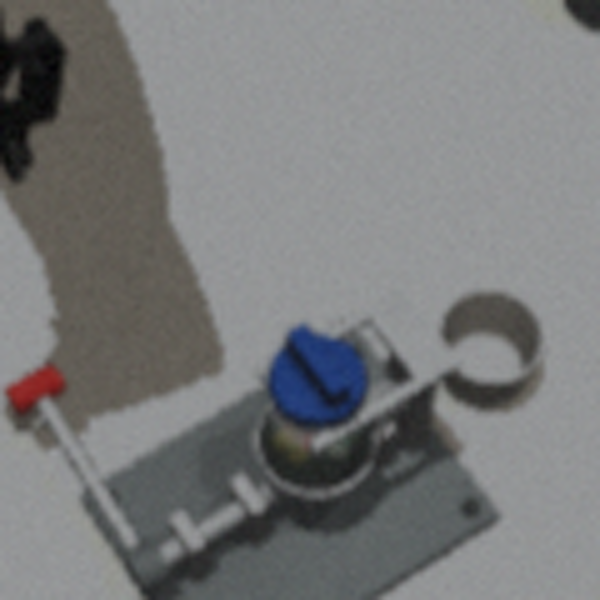

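View pics/top3z.png

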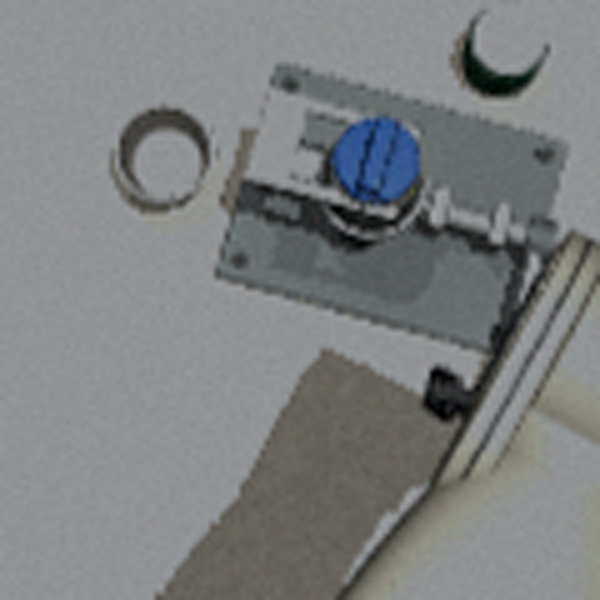

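The cap is turned and stayed there: in the scene crop the wing runs from (300,335) to (340,400), and in the top crop from (365,190) to (385,125). I'll check its angle and work out the grip target.

```bash
python3 - <<'E'
from h import *
C=np.array([.6245,-.058])
for n,th in (("scene",62),("top",75)):
    im=cv2.imread(f"pics/{n}3.png")[:,:,::-1].copy()
    c=proj(n,[*C,.187]); x0,y0=np.round(c).astype(int); r=8
    g=im[y0-r:y0+r+1,x0-r:x0+r+1,2].astype(float); print(g.astype(int))
    yy,xx=np.mgrid[-r:r+1,-r:r+1]; m=(np.hypot(xx,yy)<=6)&(g<th); w=(th+15-g)*m; w/=w.sum(); mx,my=(w*xx).sum(),(w*yy).sum()
    k=(w*(xx-mx)*(yy-my)).sum(); e,v=np.linalg.eigh([[(w*(xx-mx)**2).sum(),k],[k,(w*(yy-my)**2).sum()]]); d=v[:,1]
    a=at(n,x0+mx-6*d[0],y0+my-6*d[1],.19);b=at(n,x0+mx+6*d[0],y0+my+6*d[1],.19); q=b-a; print(n,m.sum(),e,np.degrees(np.arctan2(q[1],q[0]))%180)
E
```

```text
[[144 130 116 121 116 117 121 127 139 141 142 142 124 110  95 109 132]
 [137 104 103 114 118 116 112 114 119 126 130 117  94  93  89  98 113]
 [126  81  79 108 118 118 115 116 113 113 116 105  98  98  96  83  98]
 [111  68  57  92 112 119 115 116 114 110 115 115 117 107  94  73  87]
 [100  74  51  60  93 116 117 119 115 110 112 116 116 114 102  73  83]
 [107  90  63  44  67 101 119 122 119 117 113 115 115 117 111  95  84]
 [115 102  80  56  49  77 112 116 120 118 117 118 117 116 114 112 102]
 [112 110  93  75  54  55  89 116 121 121 120 114 111 114 117 113 105]
 [118 115 109  94  73  46  61  97 115 117 116 113 110 118 116 114 107]
 [117 120 114 106  87  61  43  67 101 119 121 122 117 113 119 116 101]
 [117 118 120 114 105  80  53  49  75 110 121 120 118 115 110 115 109]
 [119 118 118 119 111  97  74  58  55  91 114 112  97  93 103 117 102]
 [118 119 119 122 113 110  96  74  42  60  84  81  60  64 102 109  92]
 [114 122 124 122 119 119 110  92  63  43  46  47  44  58  91 100  80]
 [ 99 118 123 123 119 119 116 101  79  52  41  48  59  72  80  77  79]
 [ 83 107 119 120 122 120 117 109  
[... 717 characters left out ...]
152 139 113]
 [134 150 145 146 144 121  90 149 147 143 113 133 145 146 147 147 141]
 [123 147 145 147 140  73 125 147 149 137  91 134 147 145 146 143 126]
 [116 148 147 147 142  82 150 148 148 141 121 149 143 144 147 143 122]
 [ 97 152 148 147 139  78 151 147 145 131 134 144 145 146 149 143 112]
 [ 78 134 150 149 121  93 149 144 141 108 133 145 145 145 147 136  71]
 [ 88  86 142 142  71 110 148 152 144  94 139 146 146 147 143  93  71]
 [ 85  59 100 139  60  65 110 122 121 115 148 149 149 142 103  55  51]
 [139  77  68 106  78  91  84  57  70 143 149 149 136 107  58  63  56]
 [152 123 108  62  75 120 114  96  88 117 129 125 110  64  63  43  62]]
top 3 [0.04958092 2.94792709] 166.5438934623114
```

The cap is home: the top-view wing edge is at about -15.6° and the stand at -15.2°. Now to the red grip.

```bash
python3 -m creep '[[0.4,-0.03,0,0,62],[0,0,-0.9,0,62],[0,0,-0.9,0,62],[0,0,-0.9,0,62],[0,0,0,0,62]]'
```

```text
clock: 8.4
tool_pos: [0.4632, -0.1467, 0.1678]
orientation: [-3.13, 0.015, 2.883]
wrist_force: [-0.5, -0.1, 0.1]
gripper_width: 0.722
```

```bash
python3 -m creep '[[-0.13,0,-0.5,-0.05,62],[0,0,-0.5,0,62],[0,0,-0.4,0,62],[0,0,-0.2,0,62],[0,0,0,0,62]]';python3 - <<'E'
from h import *
for n in('top','scene'):
    im=snapshot(n); 
    cv2.imwrite(f'pics/{n}4z.png',cv2.resize(im[150:270,220:380],None,fx=5,fy=5,interpolation=cv2.INTER_CUBIC)[:,:,::-1])
E
```

```text
clock: 9.02
tool_pos: [0.4643, -0.1488, 0.0943]
orientation: [-3.128, 0.025, 2.88]
wrist_force: [-0.3, 0.3, 0.3]
gripper_width: 0.723
```

View pics/scene4z.png

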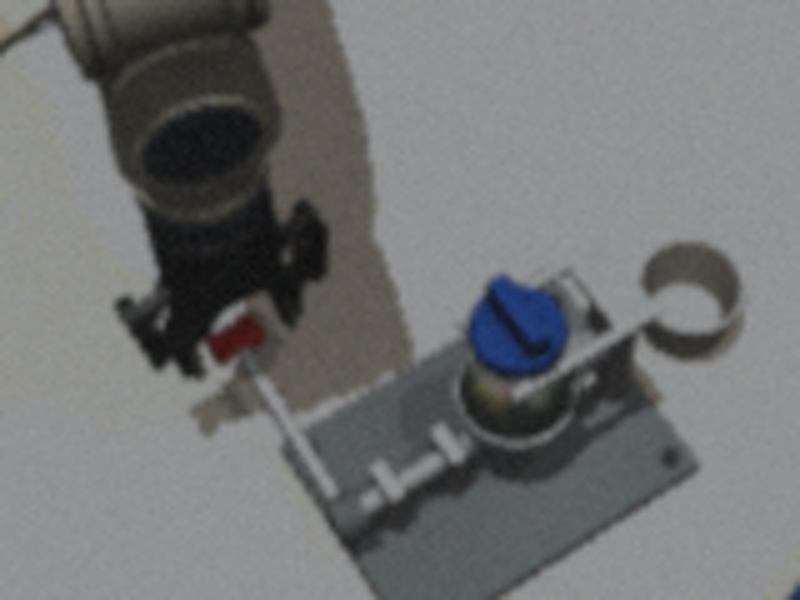

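The scene crop shows the fingers straddling the red grip at (235,340), slightly too far forward. I'll correct and lower the last bit.

```bash
python3 -m creep '[[-0.14,0.03,-0.2,0,62],[0,0,-0.16,0,62],[0,0,0,0,62]]'; python3 -m creep '[[0,0,0,0,62]]'
```

```text
clock: 9.5
tool_pos: [0.4572, -0.1476, 0.0767]
orientation: [-3.128, 0.028, 2.88]
wrist_force: [-0.0, 0.6, 0.5]
gripper_width: 0.726
clock: 9.62
tool_pos: [0.4573, -0.1476, 0.0767]
orientation: [-3.128, 0.028, 2.88]
wrist_force: [0.1, 0.1, 0.1]
gripper_width: 0.724
```

```bash
python3 -m creep '[[0,0,0,0,45],[0,0,0,0,20],[0,0,0,0,20],[0,0,0,0,20],[0,0,0,0,20]]' 50; python3 - <<'E'
from h import *
for n in('top','scene'):
    im=snapshot(n); 
    cv2.imwrite(f'pics/{n}5z.png',cv2.resize(im[150:270,220:380],None,fx=5,fy=5,interpolation=cv2.INTER_CUBIC)[:,:,::-1])
# chord plan relative to start, stand yaw -15.2
import math
y=math.radians(-15.2)
for a in np.linspace(0,1.4,9):
    t=.171+a; r=.14*(math.cos(.171)-math.cos(t)); print(round(a,3),np.round([r*math.cos(y),r*math.sin(y),.14*(math.sin(t)-math.sin(.171))],4))
E
```

```text
clock: 10.25
tool_pos: [0.4572, -0.1482, 0.0772]
orientation: [-3.127, 0.028, 2.879]
wrist_force: [-1.7, -0.8, 0.2]
gripper_width: 0.414
0.0 [ 0. -0.  0.]
0.175 [ 0.006  -0.0016  0.0237]
0.35 [ 0.016  -0.0043  0.0459]
0.525 [ 0.0295 -0.008   0.0659]
0.7 [ 0.0461 -0.0125  0.0833]
0.875 [ 0.0654 -0.0178  0.0973]
1.05 [ 0.0868 -0.0236  0.1077]
1.225 [ 0.1096 -0.0298  0.114 ]
1.4 [ 0.1332 -0.0362  0.1162]
```

View pics/scene5z.png

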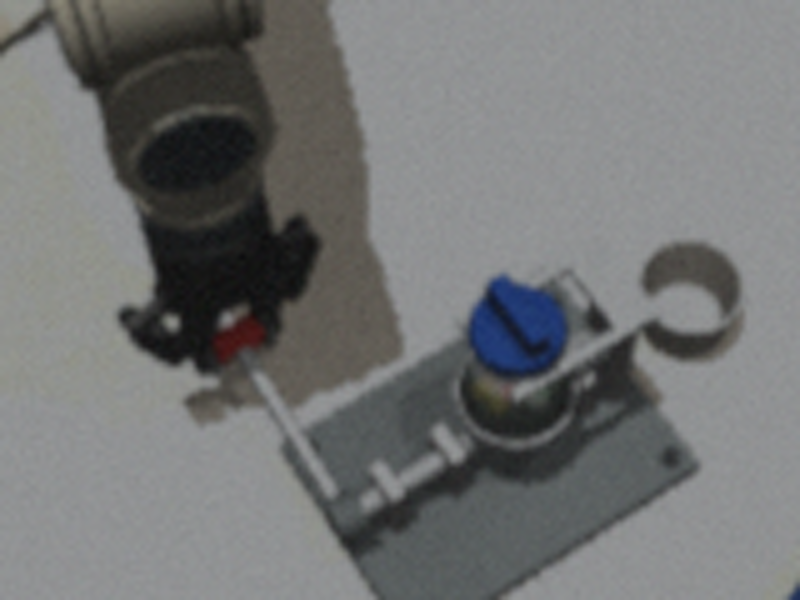

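The grip is held at its ends: opening ≈ 35 mm, with the pads either side of the red bar at (240,340). Now the swing along the arc.

```bash
python3 -m creep '[[0.05,-0.01,0.24,0,20],[0.07,-0.02,0.24,0,20],[0.09,-0.02,0.23,0,20],[0.11,-0.03,0.22,0,20],[0,0,0,0,20]]'
```

```text
clock: 10.98
tool_pos: [0.4746, -0.1529, 0.1264]
orientation: [-3.126, 0.027, 2.879]
wrist_force: [1.3, -3.9, -6.5]
gripper_width: 0.407
```

```bash
python3 -m creep '[[0.13,-0.04,0.2,0,20],[0.15,-0.04,0.19,0,20],[0.16,-0.04,0.17,0,20],[0.17,-0.05,0.15,0,20],[0,0,0,0,20]]'
```

```text
clock: 11.6
tool_pos: [0.5053, -0.1612, 0.1631]
orientation: [-3.127, 0.022, 2.879]
wrist_force: [-0.9, -2.9, -6.4]
gripper_width: 0.407
```

```bash
python3 -m creep '[[0.19,-0.05,0.14,0,20],[0.2,-0.05,0.12,0,20],[0.21,-0.06,0.1,0,20],[0.22,-0.06,0.08,0,20],[0,0,0,0,20]]'
```

```text
clock: 12.22
tool_pos: [0.5436, -0.1716, 0.1852]
orientation: [-3.126, 0.014, 2.879]
wrist_force: [-1.9, -1.6, -6.5]
gripper_width: 0.408
```

```bash
python3 -m creep '[[0.23,-0.06,0.06,0,20],[0.23,-0.06,0.05,0,20],[0.22,-0.06,0.03,0,20],[0.18,-0.05,0.01,0,20],[0,0,0,0,20]]'
```

```text
clock: 12.85
tool_pos: [0.5828, -0.1822, 0.1935]
orientation: [-3.124, 0.007, 2.879]
wrist_force: [-4.0, -1.9, -4.0]
gripper_width: 0.413
```

```bash
python3 -m creep '[[0.13,-0.04,0,0,20],[0,0,0,0,20]]'; python3 - <<'E'
from h import *
p=state()['tool_pos']-[.4572,-.1482,.0772]; y=np.radians(-15.2); print('r,lat,z',p[0]*np.cos(y)+p[1]*np.sin(y),-p[0]*np.sin(y)+p[1]*np.cos(y),p[2], 'want .138,0,.1162')
for n in('top','scene'):
    im=snapshot(n); cv2.imwrite(f'pics/{n}6.png',im[:,:,::-1])
    cv2.imwrite(f'pics/{n}6z.png',cv2.resize(im[150:270,230:390],None,fx=5,fy=5,interpolation=cv2.INTER_CUBIC)[:,:,::-1])
E
```

```text
clock: 13.1
tool_pos: [0.5877, -0.1836, 0.1938]
orientation: [-3.124, 0.005, 2.88]
wrist_force: [-6.0, -0.7, -2.8]
gripper_width: 0.412
r,lat,z 0.1352349760539741 6.874425298696724e-05 0.11661725861895901 want .138,0,.1162
```

View pics/scene6z.png

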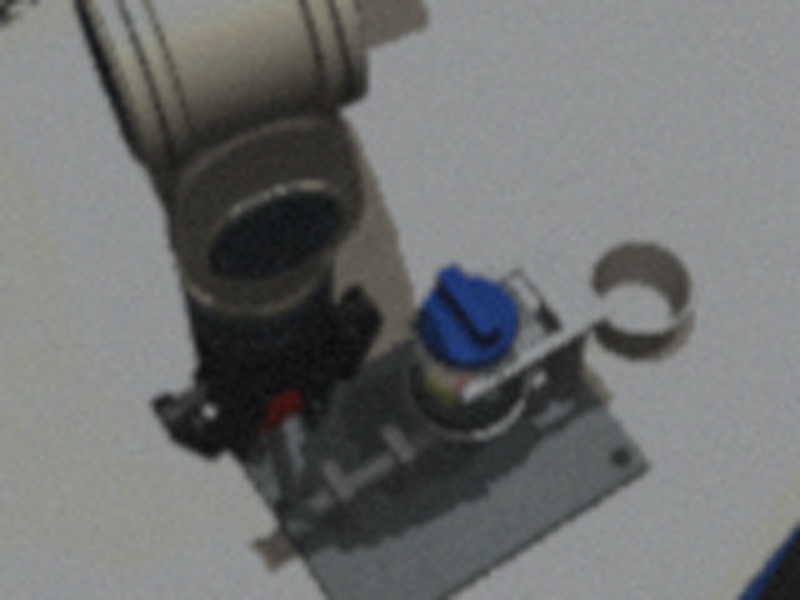

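View pics/top6z.png

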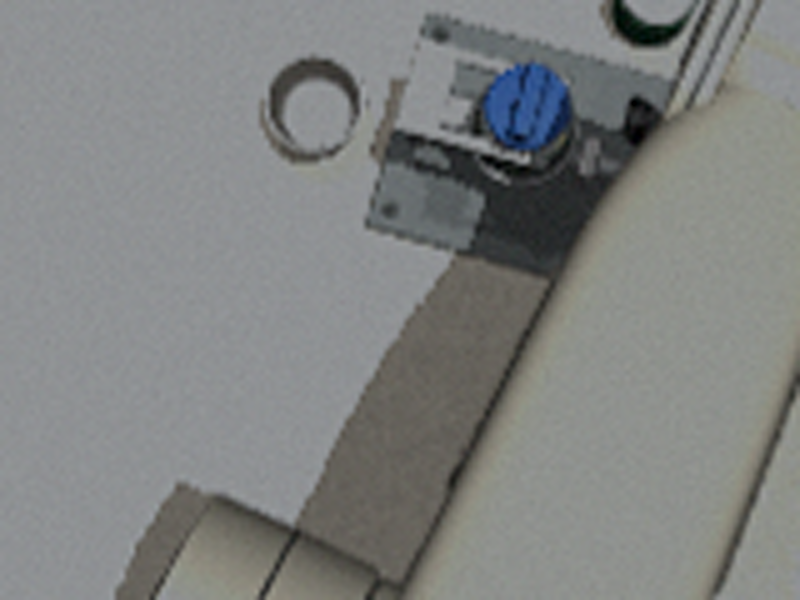

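```bash
python3 -m creep '[[0.06,-0.01,0,0,20],[0,0,0,0,20]]'; python3 - <<'E'
from h import *
from scipy.optimize import least_squares
P=np.array([[.4572,-.1482,.0772],[.4746,-.1529,.1264],[.5053,-.1612,.1631],[.5436,-.1716,.1852],[.5828,-.1822,.1935],[.5877,-.1836,.1938],list(state()['tool_pos'])])
d=P-P[0]; y=np.radians(-15.2); q=np.c_[d[:,0]*np.cos(y)+d[:,1]*np.sin(y),d[:,2]]; print(np.round(q,4))
f=least_squares(lambda c:np.hypot(*(q-c[:2]).T)-c[2],[.138,-.024,.14]); c=f.x; print(c,f.fun)
a=np.arctan2(q[:,1]-c[1],c[0]-q[:,0]); print('rot',a-a[0], 'start',a[0])
piv=np.array([.5904,-.1835]);j=np.array([np.cos(y),np.sin(y),0]);
im=cv2.imread('pics/scene6.png'); z=cv2.resize(im[150:270,230:390],None,fx=5,fy=5,interpolation=cv2.INTER_CUBIC)
pv=np.r_[piv,.05]
for th,col in((1.47,(0,255,255)),(1.571,(0,255,0)),(1.67,(255,0,255))):
    g=pv-j*.14*np.cos(th)+[0,0,.14*np.sin(th)]
    A,B=[tuple(int(t) for t in (proj('scene',k)-[230,150]+.5)*5) for k in(pv,g)]; print(th,A,B); cv2.line(z,A,B,col,1)
cv2.imwrite('pics/ov6.png',z)
E
```

```text
clock: 13.45
tool_pos: [0.5886, -0.1838, 0.1938]
orientation: [-3.123, 0.003, 2.879]
wrist_force: [-4.7, -1.2, -3.5]
gripper_width: 0.405
[[0.     0.    ]
 [0.018  0.0492]
 [0.0498 0.0859]
 [0.0895 0.108 ]
 [0.1301 0.1163]
 [0.1352 0.1166]
 [0.1361 0.1166]]
[ 0.13704905 -0.02232268  0.1388715 ] [-1.63894387e-05 -9.85965973e-06  1.25084512e-04 -1.49803784e-04
 -7.57813079e-05  6.32687096e-05  6.34837779e-05]
rot [0.         0.37961966 0.73096795 1.05957095 1.35939353 1.3961404
 1.40276699] start 0.16146305693329707
1.47 (298, 518) (270, 411)
1.571 (298, 518) (282, 429)
1.67 (298, 518) (295, 448)
```

View pics/ov6.png

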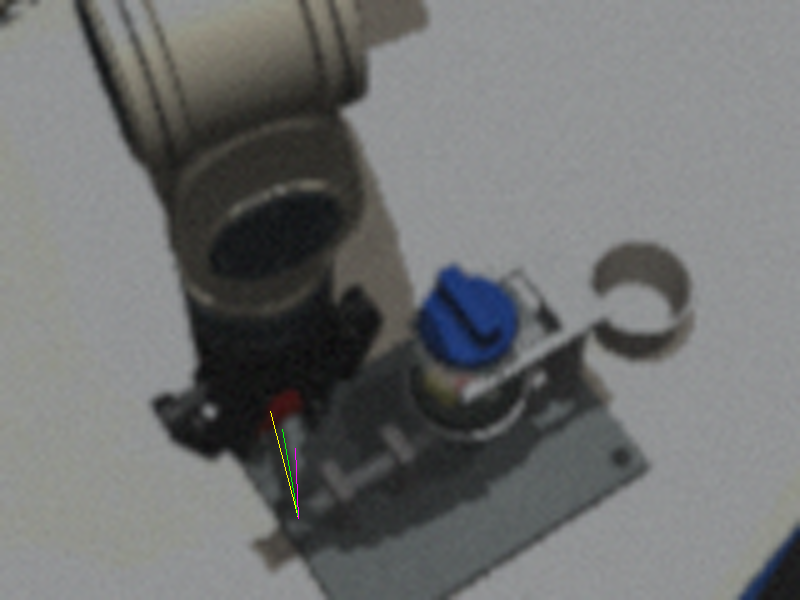

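```bash
python3 - <<'E'
from h import *
y=np.radians(-15.2);j=np.array([np.cos(y),np.sin(y),0]);l=np.array([-np.sin(y),np.cos(y),0])
pv=np.array([.5904,-.1835,.05])
def draw(src,out,th,lift):
    im=cv2.imread(src); z=cv2.resize(im[150:270,230:390],None,fx=5,fy=5,interpolation=cv2.INTER_CUBIC)
    P=lambda k:tuple(int(t) for t in (proj('scene',k)-[230,150]+.5)*5)
    a=j*-np.cos(th)+np.array([0,0,np.sin(th)]); b=np.array([0,0,1])*np.cos(th)+j*np.sin(th)
    g=pv+.14*a
    cv2.line(z,P(pv),P(g),(0,255,0),1)
    for s in(-.018,.018):
        pts=np.array([P(g+l*s+.011*(np.cos(t)*a+np.sin(t)*b)) for t in np.linspace(0,6.28,25)]); cv2.polylines(z,[pts],True,(0,255,255),1)
    c=np.array([.6245,-.058,.178+lift]); cv2.polylines(z,[np.array([P(c+.029*np.array([np.cos(t),np.sin(t),0])) for t in np.linspace(0,6.28,40)])],True,(255,255,0),1)
    cv2.imwrite(out,z)
draw('pics/scene0.png','pics/ovA.png',.171,0)
cv2.imwrite('pics/scene7.png',snapshot('scene')[:,:,::-1])
draw('pics/scene7.png','pics/ovB.png',1.571,.0116)
E
```

```text
(no output)
```

View pics/ovA.png

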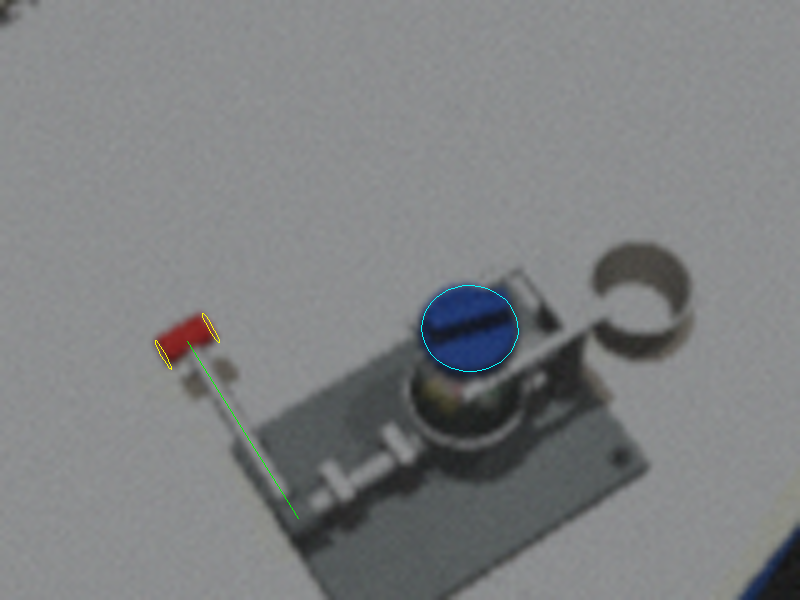

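View pics/ovB.png

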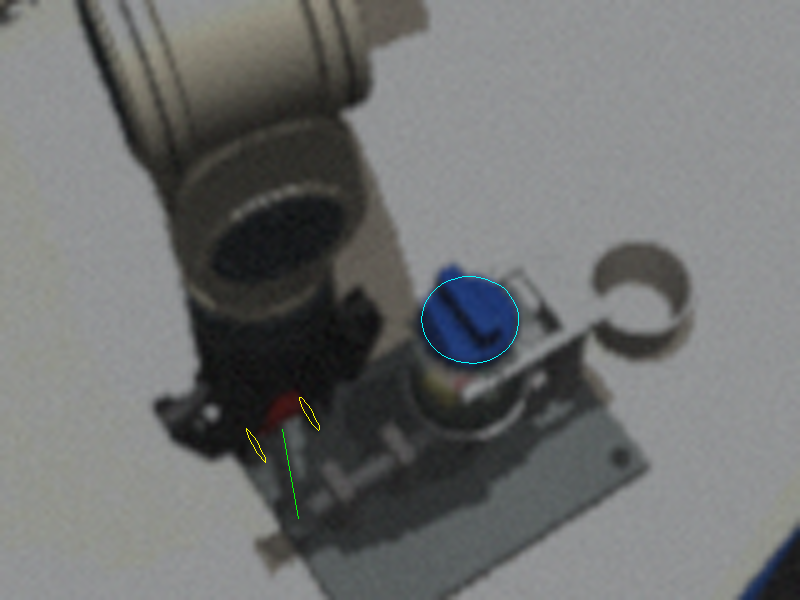

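```bash
python3 - <<'E'
from h import *
im=cv2.imread('pics/scene7.png')[215:265,260:320].astype(float); im=np.clip(im*2.2,0,255).astype(np.uint8)
cv2.imwrite('pics/z7.png',cv2.resize(im,None,fx=12,fy=12,interpolation=cv2.INTER_CUBIC))
E
```

```text
(no output)
```

View pics/z7.png

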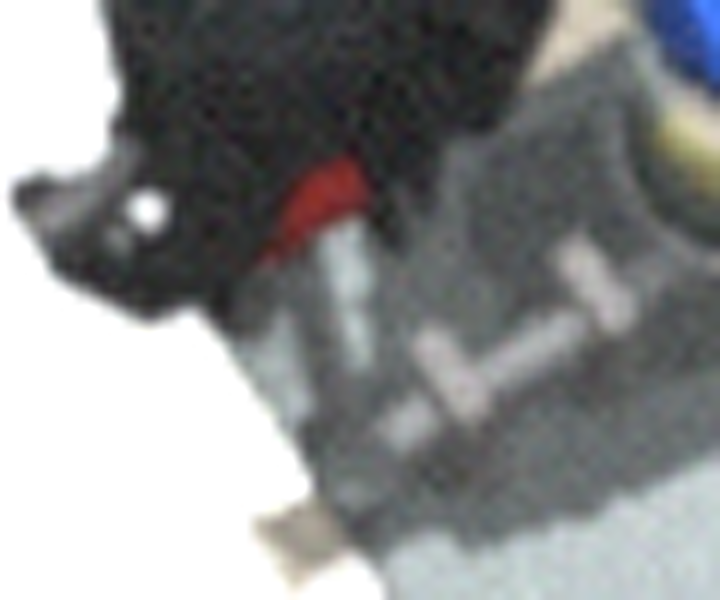

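```bash
cat > ov.py <<'E'
from h import *
def ov(src,out,th,tcp,yaw=-15.2,pv=np.array([.5904,-.1835,.05]),x0=260,y0=215,w=60,h=50,k=12):
    y=np.radians(yaw);j=np.array([np.cos(y),np.sin(y),0]);l=np.array([-np.sin(y),np.cos(y),0]);Z=np.array([0,0,1.])
    im=cv2.imread(src)[y0:y0+h,x0:x0+w].astype(float); z=cv2.resize(np.clip(im*2.2,0,255).astype(np.uint8),None,fx=k,fy=k,interpolation=cv2.INTER_CUBIC)
    P=lambda q:tuple(int(t) for t in (proj('scene',q)-[x0,y0]+.5)*k)
    a=-j*np.cos(th)+Z*np.sin(th); b=Z*np.cos(th)+j*np.sin(th); g=pv+.14*a
    for s in(-.018,.018):
        cv2.polylines(z,[np.array([P(g+l*s+.011*(np.cos(t)*a+np.sin(t)*b)) for t in np.linspace(0,6.28,30)])],True,(0,255,255),1)
    for s in(-.005,.005): 
        cv2.line(z,P(pv+l*s),P(g+l*s-a*.011),(0,255,0),1)
    if tcp is not None:
        for s in(-.018,.018): # pads: 22 wide, from 22 ahead of TCP to 16 behind
            cv2.polylines(z,[np.array([P(tcp+l*s+j*u-Z*v) for u,v in((-.011,.022),(.011,.022),(.011,-.016),(-.011,-.016))])],True,(255,0,255),1)
    cv2.imwrite(out,z)
E
python3 -c "
from ov import *
t=state()['tool_pos']
ov('pics/scene7.png','pics/o1.png',1.571,t)
ov('pics/scene0.png','pics/o2.png',.171,None,x0=255,y0=205)"
```

```text
(no output)
```

View pics/o1.png

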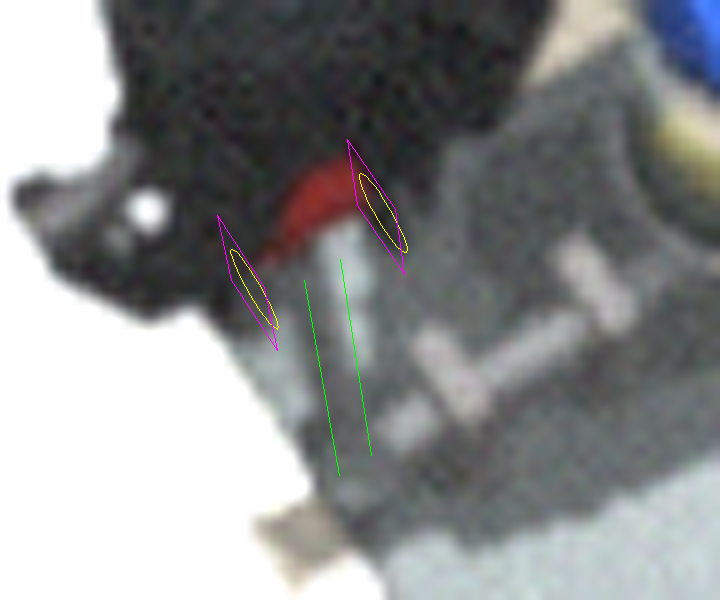

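View pics/o2.png

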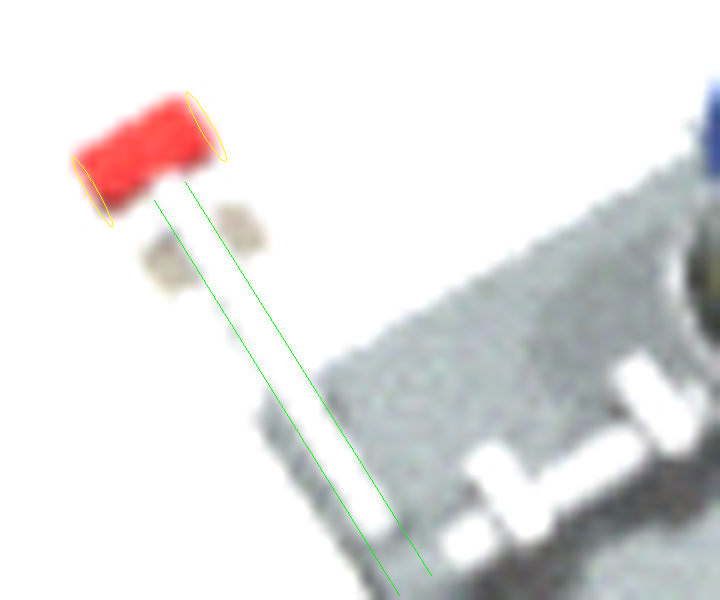

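```bash
python3 - <<'E'
import cv2
im=cv2.imread('pics/scene7.png')[:,:,::-1]
for v in range(226,248): print(v,[' %3d,%3d,%3d'%tuple(im[v,u]) for u in range(279,294)])
E
```

```text
226 ['  17, 13, 18', '  17, 16, 17', '  18, 18, 16', '  20, 18, 19', '  17, 19, 19', '  20, 19, 19', '  19, 20, 19', '  25, 25, 25', '  19, 19, 19', '  20, 18, 20', '  20, 18, 17', '  20, 19, 22', '  16, 19, 17', '  21, 20, 18', '  17, 16, 21']
227 ['  27, 26, 28', '  17, 17, 19', '  16, 18, 17', '  17, 17, 17', '  19, 20, 22', '  19, 18, 20', '  20, 22, 20', '  23, 21, 21', '  21, 24, 22', '  24, 20, 20', '  19, 10, 15', '  22, 21, 21', '  19, 19, 22', '  21, 18, 18', '  14, 19, 19']
228 ['  24, 23, 24', '  24, 26, 24', '  16, 17, 13', '  21, 18, 18', '  20, 20, 22', '  21, 21, 22', '  26, 22, 23', '  28, 18, 20', '  35, 19, 21', '  45, 19, 20', '  36, 17, 18', '  21, 16, 17', '  19, 22, 20', '  15, 16, 15', '  19, 19, 21']
229 ['  22, 21, 21', '  21, 19, 22', '  20, 25, 24', '  17, 20, 19', '  21, 19, 20', '  28, 21, 24', '  35, 19, 19', '  49, 23, 21', '  53, 21, 22', '  56, 20, 18', '  54, 23, 23', '  26, 14, 17', '  23, 22, 24', '  17, 19, 19', '  20, 20, 21']
230 ['  23, 23, 23', '  17, 21, 16', '  20, 22, 20', '  19, 20, 19', '  24, 21, 23', '  31, 16, 13', '  51, 20, 20', '  
[... 3589 characters left out ...]
', '  73, 79, 77', '  78, 83, 81', '  77, 81, 83', '  69, 70, 72', '  51, 54, 55', '  43, 43, 42', '  41, 43, 43', '  51, 53, 55', '  63, 67, 68', '  62, 67, 67', '  52, 54, 54', '  47, 50, 50', '  49, 50, 51']
246 [' 127,129,127', '  93, 95, 93', '  71, 75, 74', '  73, 78, 78', '  72, 77, 77', '  72, 73, 74', '  57, 61, 59', '  39, 40, 41', '  44, 44, 47', '  49, 47, 49', '  51, 53, 52', '  48, 51, 51', '  49, 49, 51', '  44, 45, 45', '  48, 49, 51']
247 [' 135,137,133', ' 118,120,116', '  78, 81, 79', '  73, 74, 75', '  74, 78, 78', '  77, 82, 80', '  65, 66, 70', '  46, 46, 46', '  43, 43, 45', '  46, 46, 46', '  47, 48, 50', '  44, 48, 48', '  40, 44, 43', '  40, 44, 45', '  45, 48, 47']
```

```bash
python3 - <<'E'
from ov import *
im=cv2.imread('pics/scene5z.png'); s=cv2.resize(im,(160,120),interpolation=cv2.INTER_AREA); full=np.zeros((400,640,3),np.uint8); full[150:270,220:380]=s; cv2.imwrite('pics/s5.png',full)
ov('pics/s5.png','pics/o3.png',.171,np.array([.4572,-.1482,.0772]),x0=235,y0=195)
E
```

```text
(no output)
```

View pics/o3.png

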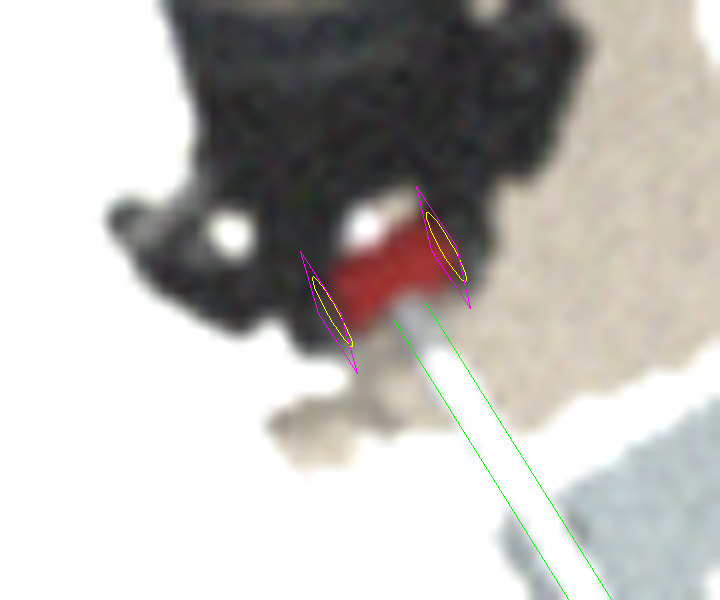

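The two checks disagree. The arm's travel says upright, but in the scene picture the red grip sits about 3–4 px (≈8–10 mm) behind the pads, with the lever's dark arm at columns 285–287. The grip has probably crept back in the pads. I'll grip harder, advance and compare.

```bash
python3 -m creep '[[0,0,0,0,20],[0,0,0,0,20],[0.1,-0.03,0,0,20],[0,0,0,0,20]]' 110; python3 -c "
from ov import *
t=state()['tool_pos']
cv2.imwrite('pics/scene8.png',snapshot('scene')[:,:,::-1]); 
ov('pics/scene8.png','pics/o4.png',1.571,None)
im=cv2.imread('pics/top6.png'); cv2.imwrite('pics/top8.png',snapshot('top')[:,:,::-1])"
```

```text
clock: 14.0
tool_pos: [0.591, -0.1845, 0.1942]
orientation: [-3.123, 0.001, 2.878]
wrist_force: [-6.4, -0.4, -1.3]
gripper_width: 0.395
```

View pics/o4.png

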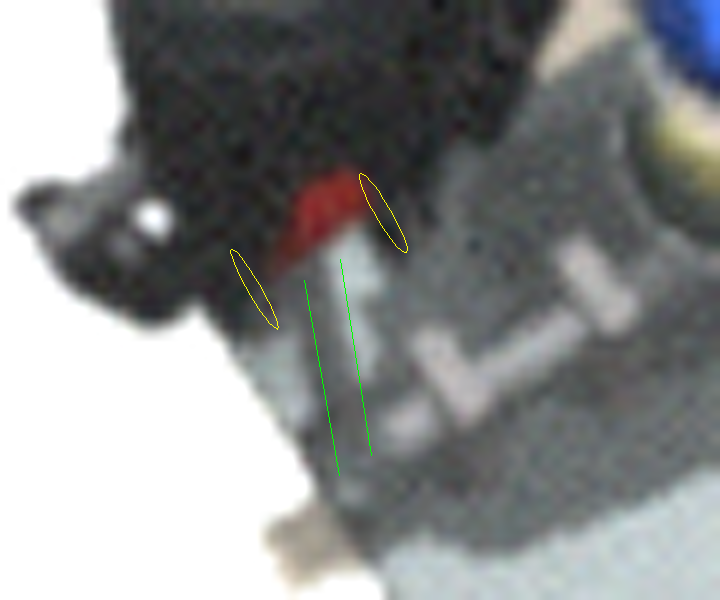

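Using the hole in the left finger as a reference, the grip really is about 8 mm behind the pads. It pivoted about a pad contact above its centre, so the lever is still short of upright by ≈0.06 rad. I'll advance further and measure again.

```bash
python3 -m creep '[[0.12,-0.03,0,0,20],[0,0,0,0,20]]'|grep -E 'pos|force'; python3 -m creep '[[0.08,-0.02,0,0,20],[0,0,0,0,20]]'; python3 -c "
from ov import *
A=[snapshot('scene').astype(float) for _ in range(8)]
cv2.imwrite('pics/scene9.png',np.mean(A,0).astype(np.uint8)[:,:,::-1])
ov('pics/scene9.png','pics/o5.png',1.571,None)"
```

```text
tool_pos: [0.5945, -0.1855, 0.1943]
wrist_force: [-8.1, 0.2, 0.0]
clock: 14.6
tool_pos: [0.5958, -0.1858, 0.1942]
orientation: [-3.122, -0.009, 2.878]
wrist_force: [-8.0, -0.2, 0.3]
gripper_width: 0.393
```

View pics/o5.png

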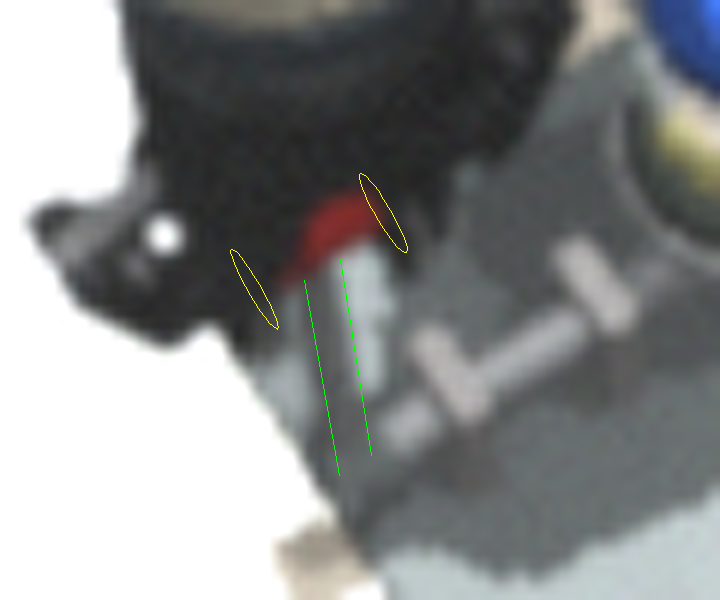

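```bash
cat > edge.py <<'E'
from h import *
from scipy.optimize import brentq
y=np.radians(-15.2);j=np.array([np.cos(y),np.sin(y),0]);l=np.array([-np.sin(y),np.cos(y),0]);Z=np.array([0,0,1.])
PV=np.array([.5904,-.1835,.05])
def sil(th,pv=PV):
    a=-j*np.cos(th)+Z*np.sin(th); g=pv+.14*a; S=np.linspace(-.018,.018,41)
    best={}
    pts=np.array([[proj('scene',g+l*s+.011*(np.cos(t)*Z+np.sin(t)*j)) for s in(-.018,.018)] for t in np.linspace(0,6.28,73)])
    d=pts[0,1]-pts[0,0]; n=np.array([-d[1],d[0]])/np.hypot(*d); 
    if n[1]<0:n=-n
    k=(pts.mean(1)@n); i,m=k.argmax(),k.argmin(); return pts[i],pts[m]  # lower, upper edge lines
def row(line,u): (u0,v0),(u1,v1)=line; return v0+(u-u0)*(v1-v0)/(u1-u0)
def low(im,cols,v0,v1):
    out=[]
    for u in cols:
        c=im[v0:v1,u].astype(float); d=c[:,0]-c[:,1]; k=d.argmax(); h=d[k]/2
        i=k
        while i+1<len(d) and d[i+1]>h:i+=1
        out.append(v0+i+(d[i]-h)/(d[i]-d[i+1]))
    return np.array(out)
if __name__=='__main__':
    L=lambda f:cv2.imread(f)[:,:,::-1]
    for f,th,cols,v0,v1 in (('pics/scene0.png',.171,range(264,273),208,226),('pics/s5.png',.171,range(264,273),208,226)):
        e=low(L(f),cols,v0,v1); p=np.array([row(sil(th)[0],u) for u in cols]); print(f,np.round(e,1),np.round(e-p,2))
    for f in('pics/scene7.png','pics/scene8.png','pics/scene9.png'):
        cols=range(283,292); e=low(L(f),cols,224,246); print(f,np.round(e,1))
        for th in(1.45,1.5,1.55,1.571): print('  ',th,np.round(e-np.array([row(sil(th)[0],u) for u in cols]),2))
E
python3 edge.py
```

```text
pics/scene0.png [221.4 220.9 220.2 219.4 218.7 218.4 218.3 217.9 217.7] [-1.88 -1.85 -1.94 -2.17 -2.3  -2.02 -1.57 -1.38 -1.03]
pics/s5.png [221.9 221.5 220.8 219.7 219.2 218.8 218.9 218.8 218.1] [-1.36 -1.23 -1.41 -1.9  -1.84 -1.65 -0.96 -0.53 -0.63]
pics/scene7.png [236.4 235.3 234.3 233.5 232.9 232.5 232.2 232.3 231.2]Traceback (most recent call last):
  File "edge.py", line 27, in <module>
    for th in(1.45,1.5,1.55,1.571): print('  ',th,np.round(e-np.array([row(sil(th)[0],u) for u in cols]),2))
                                                                           ~~~^^^^
  File "edge.py", line 8, in sil
    pts=np.array([[proj('scene',g+l*s+.011*(np.cos(t)*Z+np.sin(t)*j)) for s in(-.018,.018)] for t in np.linspace(0,6.28,73)])
                   ~~~~^^^^^^^^^^^^^^^^^^^^^^^^^^^^^^^^^^^^^^^^^^^^^^
  File "h.py", line 11, in proj
    c=camera_model(n);E=np.array(c['extrinsics']); q=E[:3,:3].T@(np.asarray(p)-E[:3,3]); x,y=q[:2]/q[2]; s=1+c['k1']*(x*x+y*y)
ValueError: time passes only in moves, steps and waits
```

```bash
python3 - <<'E'
s=open('h.py').read().replace("from bench import *\n","from bench import *\nfrom bench import camera_model as _cm\nimport functools\ncamera_model=functools.lru_cache(None)(_cm)\n"); open('h.py','w').write(s)
E
python3 edge.py
```

```text
pics/scene0.png [221.4 220.9 220.2 219.4 218.7 218.4 218.3 217.9 217.7] [-1.88 -1.85 -1.94 -2.17 -2.3  -2.02 -1.57 -1.38 -1.03]
pics/s5.png [221.9 221.5 220.8 219.7 219.2 218.8 218.9 218.8 218.1] [-1.36 -1.23 -1.41 -1.9  -1.84 -1.65 -0.96 -0.53 -0.63]
pics/scene7.png [236.4 235.3 234.3 233.5 232.9 232.5 232.2 232.3 231.2]
   1.45 [ 0.84  0.29 -0.08 -0.33 -0.27 -0.12  0.15  0.88  0.4 ]
   1.5 [-1.64 -2.18 -2.56 -2.8  -2.74 -2.59 -2.32 -1.59 -2.06]
   1.55 [-4.2  -4.75 -5.12 -5.36 -5.3  -5.14 -4.87 -4.14 -4.61]
   1.571 [-5.31 -5.85 -6.22 -6.46 -6.4  -6.24 -5.97 -5.23 -5.71]
pics/scene8.png [237.4 236.3 235.2 234.6 234.1 233.1 232.8 232.5 232.7]
   1.45 [1.81 1.36 0.85 0.83 0.92 0.49 0.79 1.1  1.82]
   1.5 [-0.67 -1.12 -1.63 -1.65 -1.55 -1.98 -1.68 -1.37 -0.65]
   1.55 [-3.24 -3.69 -4.19 -4.21 -4.1  -4.54 -4.23 -3.92 -3.19]
   1.571 [-4.34 -4.79 -5.29 -5.31 -5.2  -5.63 -5.32 -5.01 -4.29]
pics/scene9.png [238.8 238.4 237.6 236.5 235.7 235.1 234.6 234.3 234.2]
   1.45 [3.18 3.47 3.16 2.7  2.47 2.53 2.57 2.84 3.32]
   1.5 [ 0.7   0.99  0.69  0.23 -0.    0.06  0.1   0.38  0.85]
   1.55 [-1.86 -1.58 -1.88 -2.33 -2.56 -2.5  -2.45 -2.17 -1.69]
   1.571 [-2.97 -2.68 -2.98 -3.43 -3.66 -3.59 -3.55 -3.27 -2.79]
```

With the edge offset calibrated at rest, the picture puts the lever at ≈1.54 rad from level, against 1.571 upright. It moved 7.7 mm for 7.5 mm of tool travel, so it no longer slips. About 4 mm remain.

```bash
python3 -m creep '[[0.09,-0.02,0,0,20],[0,0,0,0,20]]'|grep -E 'pos|force';  python3 -m creep '[[0.03,-0.01,0,0,20],[0,0,0,0,20]]'; cat >> edge.py <<'E'
E
cat > chk.py <<'E'
import sys
from edge import *
A=np.mean([snapshot('scene').astype(float) for _ in range(6)],0).astype(np.uint8); cv2.imwrite(sys.argv[1],A[:,:,::-1])
cols=range(284,292); e=low(A,cols,224,248); T=np.linspace(1.4,1.7,31); r=[np.mean(e-np.array([row(sil(t)[0],u) for u in cols])) for t in T]
print('theta for offset -1.3,-1.6,-1.9:',[round(float(np.interp(-k,-np.array(r)[::1]*1,T)) if 0 else float(np.interp(k,r[::-1],T[::-1])),3) for k in(-1.3,-1.6,-1.9)])
p=state()['tool_pos']-[.4572,-.1482,.0772]; print('r',p[0]*np.cos(y)+p[1]*np.sin(y),'z',p[2])
E
python3 chk.py pics/scene10.png
```

```text
tool_pos: [0.5976, -0.1862, 0.1942]
wrist_force: [-7.4, -0.8, 0.3]
clock: 15.5
tool_pos: [0.5972, -0.1861, 0.1942]
orientation: [-3.122, -0.018, 2.88]
wrist_force: [-8.2, -1.5, -0.2]
gripper_width: 0.397
theta for offset -1.3,-1.6,-1.9: [1.544, 1.55, 1.555]
r 0.14497029658514865 z 0.11697629089621793
```

```bash
python3 -m creep '[[0.1,-0.03,0,0,20],[0.04,-0.01,0,0,20],[0,0,0,0,20]]'; python3 chk.py pics/scene11.png
```

```text
clock: 16.18
tool_pos: [0.6004, -0.187, 0.194]
orientation: [-3.122, -0.025, 2.882]
wrist_force: [-7.1, -0.4, 1.0]
gripper_width: 0.395
theta for offset -1.3,-1.6,-1.9: [1.567, 1.573, 1.579]
r 0.1483111234800914 z 0.11686233824706298
```

The vision estimate is now 1.573 against 1.571 upright. One last look before handing in.

```bash
python3 chk.py pics/scene12.png; python3 - <<'E'
from h import *
t=snapshot('top'); s=snapshot('scene'); st=state()
print(st['clock'],st['tool_pos'],st['joint_vel'].round(3),st['wrist_force'])
cv2.imwrite('pics/fin.png',np.hstack([cv2.resize(t[130:280,180:480],(400,200)),cv2.resize(s[90:340,130:430],(400,333))[:200]])[:,:,::-1])
cv2.imwrite('pics/fins.png',cv2.resize(s[90:340,130:430],(780,585)[:2])[:,:,::-1])
for n,a in(('top',t),('scene',s)):
    b=cv2.imread(f'pics/{n}0.png')[:,:,::-1]; d=np.abs(a.astype(int)-b).max(2)
    for nm,p in dict(cup=(292,171),tin=(361,149),tank=(201,206),bowl=(447,253),cand=(437,204),spare=(201,240)).items():
        if n=='top': print(nm,np.median(d[p[1]-12:p[1]+12,p[0]-12:p[0]+12]))
E
```

```text
theta for offset -1.3,-1.6,-1.9: [1.568, 1.574, 1.58]
r 0.14831188928009048 z 0.11686691501108691
16.875 [ 0.60035547 -0.1869378   0.19404755] [-0.    -0.001  0.001  0.001  0.001  0.002] [-9.15111184 -0.31832649  1.1671947 ]
cup 3.0
tin 4.0
tank 4.0
bowl 4.0
cand 3.0
spare 3.0
```

View pics/fins.png

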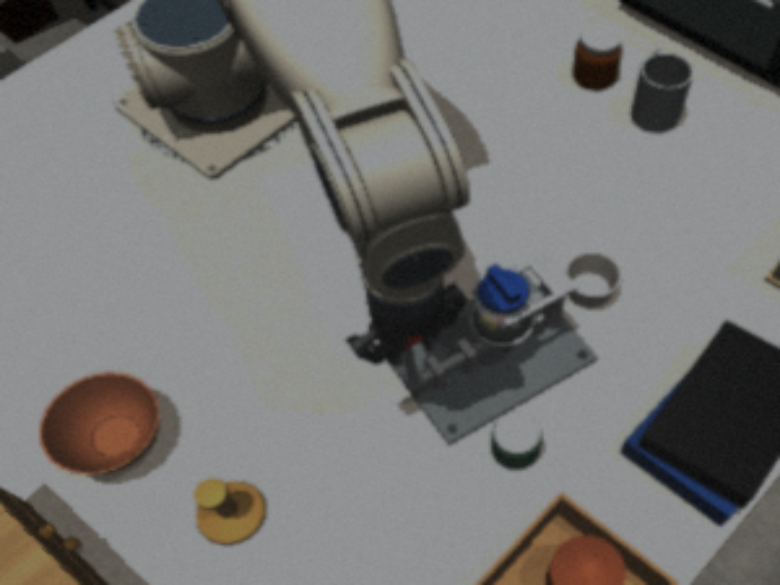

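```bash
python3 -c "
from bench import *
print(sign_off()); print(state()['clock'],state()['tool_pos'])"
```

```text
the job is handed in; nothing more can be done
None
the job is handed in; nothing more can be done
```

I turned the cap fully home with the lever down, then swung the lever up by its red grip. I handed in at about 17 s with the gripper holding it upright at 110 N.

**Cap:** it turned clockwise until it hit its stop, where the moment rose from 0.07 to 1.5 N m at a tool yaw of about 164.4°. After I let go, the top camera put the wing at about −15.6° against the stand's −15.2°. A rougher fit from the scene camera was off by about 7°; I trusted the stop and the top view.

**Lever:** the scene camera, calibrated on the grip's resting position, gave 1.574 rad above level, where upright is 1.571. That is a lever joint angle of about 1.40, and the arm was standing still.

**Where the checks disagreed:**
- Tool travel alone read upright about 10 mm earlier, because the grip had shifted roughly 8 mm in the pads during the swing.
- I trusted the picture and moved on to where it read upright. The lever could be a few hundredths of a radian off.
- I did not measure the jar's lift precisely. Near the top it barely changes with lever angle.

**Bystanders:** all six looked unmoved in the top view compared with the first picture. The wrist force readings I took stayed under 10 N.

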